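# Weigh the crate of paste pots on the sprung hook scale

### The job

Weigh the small wooden crate with the two paste pots: pick it up by the wooden grip on its steel bail and hang the bail in the hook of the green spring scale. Keep hold and ease it down until the spring carries the whole weight, so that the hook never drops, springs up or bounces when you let go, and never push the pointer into the red band on the strip. Let go and leave the crate hanging level and still from the hook, with the tape roll, the smoothing block and the tally counter left where they are.

Things in the scene. Friction and masses are not known exactly. Their poses are not given: they have to be found in the camera images.
- crate: Loose open wooden crate, 150 (x) x 92 (y) x 36 mm high; two dark paste pots fixed in it reach 67 mm up. Total 0.3 to 0.9 kg, unknown, balanced. Origin: centre of the underside, z up. Steel bail, 8 mm round: legs at y = -43 and +43 mm, level straight bar along the crate's y between them, its axis 125 mm above the underside. A half turn about z makes no difference.
- crate_grip (a point): Where to grasp: on the axis of the square wooden grip, 20 x 20 mm (sides along the crate's x and y), which stands on the middle of the bail bar from 130 to 186 mm above the crate's underside; this point is at 170 mm. Keep the fingertips more than 142 mm above the underside, so that they pass over the hook.
- bail_mid (a point): Middle of the bail bar, on the bar's axis, 125 mm above the crate's underside and 45 mm below crate_grip.
- scale: Green sprung hook scale, fixed to the bench. Origin: underside of the foot, on the column's axis; its -x points from the column along the hook (roughly to the robot's left). Foot 90 x 140 x 12 mm, column 42 x 70 mm, 255 mm high. On the column's front a white strip with black ticks every 5 mm, a red pointer that moves with the hook, and a red band from 50 to 60 mm of travel.
- hook_saddle (a point): Bail bar's axis at rest in the hook; moves with it; unloaded 204 mm above the bench, 135 mm from the column's axis along the scale's -x. Hook: steel bar, 10 mm round, a shallow V in the scale's x-z plane, open above: its tip, 29 mm out, tops 14 mm above this point. Pass the bail over the tip along the hook (pots below it, bar above), then lower the bar, along the scale's y.
- scale_hook (a joint): Downward travel of hook and pointer, m: 0 unloaded, red band from 0.050, stop 0.060. Spring 200 N/m (0.3 to 0.9 kg settles at 0.014 to 0.044), lightly damped: a load let go too early drops and bounces, one pushed below its balance springs up. While the crate is held the pointer follows the hand: only the force on the hand tells when the spring carries all.
- tape_roll: Bystander: roll of paper tape, 69 mm across, 24 mm high, origin centre of its underside.
- smoothing_block: Bystander: brown wooden block, 46 x 90 x 31 mm, origin centre of its underside.
- tally_counter: Bystander: pale round hand counter, 20 x 42 x 47 mm, origin centre of its underside.

How it is judged:
On the way, in this order (a step that is already met when the one before it is completed fails the run):
1. the crate is held clear of the bench, the scale still unloaded (height (world z) of crate above 0.04 m and value of joint scale_hook below 0.004 m and contact force between the fingers and crate above 1 N), for 0.1 s.
2. the bail lies in the hook and draws it down while the crate is still held (value of joint scale_hook above 0.007 m and distance between bail_mid and hook_saddle below 0.014 m and contact force between the fingers and crate above 1 N), for 0.1 s.
At the end, for the whole second after the job is handed in: The crate hangs free by its bail in the hook: middle of the bail within 12 mm of the saddle, crate within 0.2 rad of level, the spring loaded (travel 10 to 48 mm), pointer slower than 30 mm/s, crate slower than 40 mm/s and 0.4 rad/s (distance between bail_mid and hook_saddle below 0.012 m and value of joint scale_hook between 0.01 and 0.048 m and velocity of joint scale_hook between -0.03 and 0.03 m/s and contact force between crate and scale above 2 N and angle between crate's own z axis and vertical below 0.2 rad and linear speed of crate below 0.04 m/s and angular speed of crate below 0.4 rad/s); the robot touches nothing.
It fails at once if the hook drops, springs up or bounces (faster than 70 mm/s) (velocity of joint scale_hook above 0.07 m/s or velocity of joint scale_hook below -0.07 m/s).
It fails at once if the pointer is pushed past the start of the red band (50 mm; 51 mm judged) (value of joint scale_hook above 0.051 m).
It fails at once if more than 25 N between the crate and the scale (contact force between crate and scale above 25 N).
It fails at once if a bystander (tape roll, smoothing block, tally counter) is moved by more than 30 mm (distance of any of tape_roll, smoothing_block, tally_counter from where it was at the start of the episode above 0.03 m).
It also fails if it takes over 54 s, if anything falls off the work surface, if the arm or the gripper's body presses on something with over 40 N, if the wrist force passes 120 N, or if a joint passes its speed limit or range.

### The arm

A 6-joint arm with a two-finger parallel gripper is mounted at the origin on a cart in front of the work surface, level with it; the furniture and walls round the work are solid. World frame = base frame: x ahead of the robot, y to its left, z up, the work surface at z = 0. Lengths are in m, angles in rad, forces in N, time in s.
With the tool pointing down it reaches from about 0.3 to 0.875 m from the base axis. Payload 6.4 kg.
Tool frame: the origin (TCP) lies between the finger pads; the fingertips stand ctrl.tip_extent ahead of it and the grasp point (between the pads) is the TCP (ctrl.tip_extent is the distance from the TCP to the fingertips, in m); z points along the fingers, y is the line along which they close (so a half turn about z gives the same grasp; the last joint's range is limited). The gripper opens to 85 mm and grips with 20 to 120 N. Pads are 22 mm wide; open, the fingers measure 114 mm over their backs; the gripper's body (76 mm by 85 mm) begins 54 mm behind the grasp point. The pads swing forward as they close: fully open they stand 13 mm farther back than shut.
Start: joints at [-1.525, 0.181, 1.607, -0, 1.354, -0.206], TCP at [0.143, -0.557, 0.25] pointing down, gripper open.
Joint ranges: [-2.99, 2.99], [-0.89, 2.07], [0.3, 2.58], [-1.14, 4.28], [0, 2.63], [-3.12, 3.12]. Speed limits (rad/s): [2.57, 2.57, 3.01, 3.14, 3.14, 3.14].

### API

Orientations are given as a unit quaternion [w, x, y, z].
In Python, from bench import ctrl gives the robot as it stands.
- The arm moves only by the tool send_rows, never from a script. Its arguments are lists of equal length, an entry for each row: "dr": the turn, a rotation vector about the tool's x, y, z in units of 6 degrees (1.0 is 6 degrees), a list of three; "xyz": the shift along the tool's x, y, z in cm, a list of three; "jaw": the opening in per cent of the stroke, from 0 (shut) to 100 (fully open). In form: {"dr": [[wx, wy, wz], ...], "xyz": [[dx, dy, dz], ...], "jaw": [jaw, ...]}. A call has exactly 8 rows; each row is the pose to reach, as a shift and turn from the pose commanded when the call began, along the tool's axes at that moment; what a row does not reach only later rows make up. A row lasts 1/8 s, in which the tool goes at most 62.5 mm and 10.7 degrees, less where a joint would pass 70% of its speed; a pose out of reach is approached as far as the arm can. A call with a gripper value outside its range is refused whole. The fingers move at their own pace and stop on an object; the grip force is fixed at half the most. Time passes only in rows, so rows that repeat a pose let the fingers close, or fill a call up. It gives the time, the measured TCP pose, the force, the opening and the grip force at its end, in the units of the state.
- ctrl.get_obs(): the state, without advancing time (a new reading comes with each control period).
- ctrl.camera(name): name is "scene" or "top"; returns the picture (384x512x3 uint8, red, green, blue); there is no depth.
- ctrl.calibration(name): a dict with "camera_matrix" (3x3 intrinsics, pixels), "world_from_camera" (4x4, takes a point from camera to world coordinates). Camera axes: x right, y up, looking along -z (the intrinsics and any distortion apply to the point x, -y, -z); pixel columns grow to the right and rows downward; lengths in m; the calibration is good to about 2 mm. A picture is of the moment at which its call begins. calibration takes no time and is no camera call.
- ctrl.hand_in(): hands the job in; it is judged then, once.
The state is a dict: "time_s": time; "q": joint angles; "dq": joint speeds; "joint_efforts": joint torques, N m; "eef_pos": TCP position; "eef_rot": TCP orientation; "wrist_force": force on the tool from outside, world axes, zero at the start; "torque": the same for the moment, N m; "opening": opening from 0.0 (shut) to 1.0 (fully open); "grasp_force": force on a finger pad.
Only numpy, scipy, OpenCV 4.12 (cv2) and the standard library are available. Lean on these libraries where they do the work, as an engineer would, in place of code of your own. Each camera call takes 0.05 s, during which the arm holds its last target. There are 200 camera calls.

## Working session

There is one attempt and no reset: what is moved stays moved. The work goes in short steps, Python scripts to look and compute and a tool call to move; the robot and the scene stay as the last step left them, time stands still between calls to the robot, and variables do not carry over. Pictures are saved under pics/ and viewed, at most 10 in all, crops included, and the job is handed in when it is done.

Besides the shell and the picture viewer there is one more tool, called after "Call:" by a JSON object that holds its "method" and its "body". send_rows: Moves the arm, as the interface text tells. Its arguments: {"type":"object","properties":{"dr":{"type":"array","items":{"type":"array","items":{"type":"number"}}},"xyz":{"type":"array","items":{"type":"array","items":{"type":"number"}}},"jaw":{"type":"array","items":{"type":"number"}}},"required":["dr","xyz","jaw"]}

```bash
mkdir -p pics; ls
python3 - <<'E'
from bench import ctrl
import cv2,numpy as np
np.set_printoptions(precision=4,suppress=True)
o=ctrl.get_obs();print(o, ctrl.tip_extent)
for n in ["scene","top"]:
    c=ctrl.calibration(n);print(n,c)
    cv2.imwrite(f"pics/{n}0.png",cv2.resize(ctrl.camera(n)[:,:,::-1],(768,576),interpolation=cv2.INTER_CUBIC))
E
```

```text
pics
{'time_s': 0.0, 'q': array([-1.5253,  0.1815,  1.608 ,  0.    ,  1.3538, -0.2063]), 'dq': array([ 0.0008, -0.0005, -0.0003, -0.0007, -0.0001,  0.0003]), 'joint_efforts': array([  0.    , -44.4864, -35.1341,  -0.0002,   0.009 ,   0.    ]), 'eef_pos': array([ 0.1433, -0.5563,  0.2494]), 'eef_rot': array([-0.0009,  0.9921,  0.1256,  0.0001]), 'wrist_force': array([0.7278, 0.0254, 0.7928]), 'torque': array([-0.0045, -0.0426,  0.0334]), 'grasp_force': 0.0, 'opening': 0.997128243264316} 0.019
scene {'camera_matrix': array([[403.4554,   0.    , 255.2146],
       [  0.    , 403.4554, 191.9386],
       [  0.    ,   0.    ,   1.    ]]), 'world_from_camera': array([[-0.7742,  0.4509, -0.4441,  0.0485],
       [-0.6328, -0.5422,  0.5527,  0.6366],
       [ 0.0084,  0.709 ,  0.7052,  0.9792],
       [ 0.    ,  0.    ,  0.    ,  1.    ]])}
top {'camera_matrix': array([[483.1956,   0.    , 253.9717],
       [  0.    , 483.1956, 187.0469],
       [  0.    ,   0.    ,   1.    ]]), 'world_from_camera': array([[-0.0969,  0.9728, -0.2104,  0.3247],
       [-0.9953, -0.0946,  0.0208,  0.0122],
       [ 0.0004,  0.2114,  0.9774,  1.2922],
       [ 0.    ,  0.    ,  0.    ,  1.    ]])}
```

View pics/scene0.png

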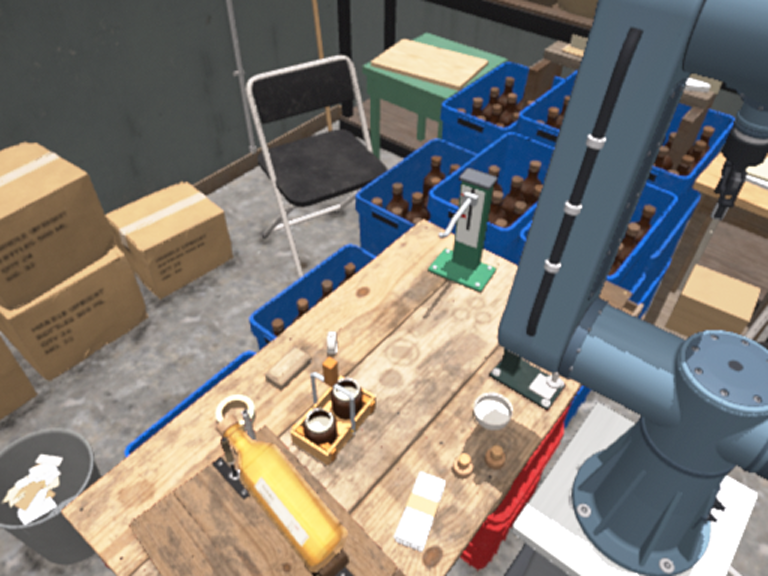

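View pics/top0.png

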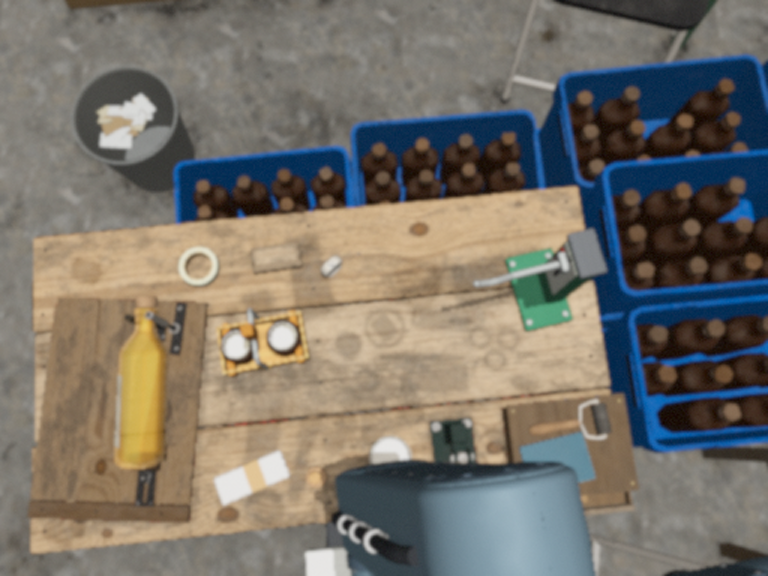

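The scene view shows the crate at about (333,415) and the scale foot at (462,270). The top view shows the crate at (263,343), the foot at (540,288) and the hook tip at (478,283). I'll zoom in on these.

```bash
cat > h.py <<'E'
from bench import ctrl
import cv2,numpy as np
np.set_printoptions(precision=4,suppress=True)
def ray(n,uv):
    c=ctrl.calibration(n);K=c["camera_matrix"];T=c["world_from_camera"]
    d=np.linalg.solve(K,np.array([uv[0],uv[1],1.]));d=d*[1,-1,-1]
    return T[:3,3],T[:3,:3]@d
def at_z(n,uv,z):
    o,d=ray(n,uv);return o+d*(z-o[2])/d[2]
def proj(n,P):
    c=ctrl.calibration(n);K=c["camera_matrix"];T=c["world_from_camera"]
    p=(np.atleast_2d(P)-T[:3,3])@T[:3,:3];p=p*[1,-1,-1];p=p@K.T
    return p[:,:2]/p[:,2:]
def crop(img,x0,y0,w,h,s):
    c=cv2.resize(img[y0:y0+h,x0:x0+w],None,fx=s,fy=s,interpolation=cv2.INTER_CUBIC)
    for x in range((x0+9)//10*10,x0+w,10):
        cv2.line(c,(int((x-x0+.5)*s),0),(int((x-x0+.5)*s),6 if x%50 else 14),(255,0,255),1)
        cv2.putText(c,str(x),(int((x-x0+.5)*s)-8,20),0,.3,(255,0,255),1)
    for y in range((y0+9)//10*10,y0+h,10):
        cv2.line(c,(0,int((y-y0+.5)*s)),(6,int((y-y0+.5)*s)),(255,0,255),1)
        cv2.putText(c,str(y),(8,int((y-y0+.5)*s)+3),0,.3,(255,0,255),1)
    return c
E
python3 - <<'E'
from h import *
t=ctrl.camera("top")[:,:,::-1].copy();s=ctrl.camera("scene")[:,:,::-1].copy()
a=np.hstack([crop(t,140,195,80,60,5),crop(t,310,140,100,75,4)])
b=np.hstack([crop(s,188,240,80,60,5),crop(s,270,110,80,60,5)])
cv2.imwrite("pics/m1.png",np.vstack([a,b]))
cv2.imwrite("pics/t.png",t);cv2.imwrite("pics/s.png",s)
E
```

```text
(no output)
```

View pics/m1.png

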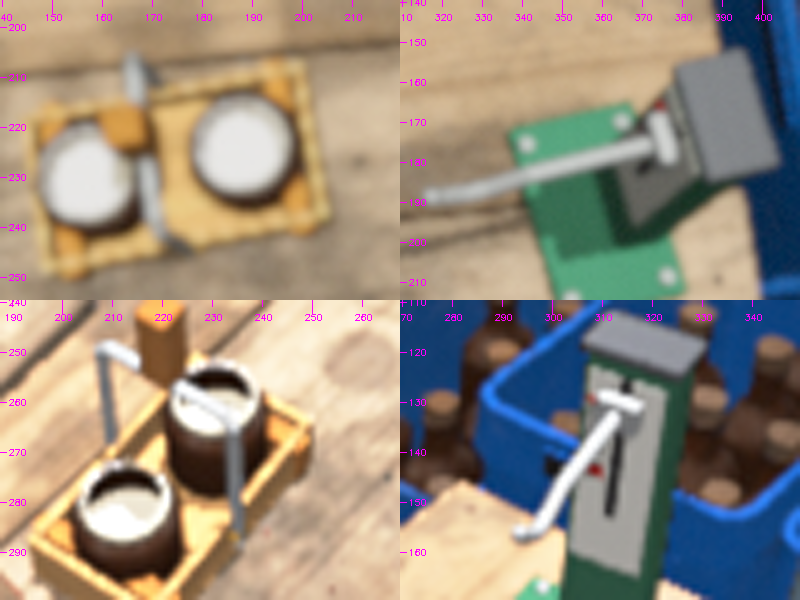

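```bash
cat > fit.py <<'E'
from h import *
from scipy.optimize import least_squares
def fit(corr,x0):
    def tr(p,L):
        c,s=np.cos(p[2]),np.sin(p[2]);L=np.array(L,float)
        return np.array([p[0]+c*L[0]-s*L[1],p[1]+s*L[0]+c*L[1],L[2]])
    f=lambda p:np.concatenate([proj(n,tr(p,L))[0]-uv for n,uv,L in corr])
    r=least_squares(f,x0,loss="soft_l1");print(r.x,"yaw deg",np.degrees(r.x[2]))
    print(r.fun.reshape(-1,2).round(1).tolist())
    return r.x
E
python3 - <<'E'
from fit import *
# crate x axis approx along world -y (image right)
h=.036
cr=[("top",(146,217.5),(-.075,.046,h)),("top",(200,206.5),(.075,.046,h)),("top",(205,237.5),(.075,-.046,h)),
("top",(164.5,219.5),(0,0,.186)),("top",(166,207),(0,.043,.127)),
("scene",(208,249),(0,.043,.127)),("scene",(234.5,262),(0,-.043,.127)),("scene",(250,265),(.075,-.046,h)) ,("scene",(194,287.5),(-.075,.046,h))]
p=fit(cr,[.46,.25,-1.5])
sc=[("top",(379.5,156.5),(-.021,.035,.255)),("top",(396,152),(.021,.035,.255)),("top",(405,180.5),(.021,-.035,.255)),("top",(384,185.5),(-.021,-.035,.255)),
("top",(337.5,172.5),(-.045,.07,.012)),("top",(316.5,189),(-.166,0,.213)),
("scene",(331.4,119),(.021,-.035,.255)),("scene",(328,125.2),(-.021,-.035,.255)),("scene",(306.6,120),(-.021,.035,.255)),("scene",(293,157),(-.166,0,.213))]
q=fit(sc,[.55,-.3,-1.5])
c,s=np.cos(q[2]),np.sin(q[2]);print("saddle",q[0]-.135*c,q[1]-.135*s,"hookdir",-c,-s)
E
```

```text
[ 0.5055  0.2029 -1.4539] yaw deg -83.3025145999423
[[-2.9, -0.2], [-0.7, -1.2], [1.0, 1.9], [-0.5, 0.5], [-0.7, -0.6], [0.5, -1.3], [1.0, 0.4], [2.3, -1.7], [-0.9, -0.6]]
[ 0.5593 -0.3153 -1.441 ] yaw deg -82.56573786430732
[[-2.3, -0.3], [-0.7, 0.1], [-0.6, 1.4], [2.1, 0.6], [5.5, -2.1], [-0.7, 0.4], [1.0, -1.3], [-1.2, -0.8], [-0.3, -2.7], [0.4, -0.4]]
saddle 0.5418824216726391 -0.18147062976892422 hookdir -0.1293885800536509 0.9915939669802857
```

```bash
cat > ov.py <<'E'
from h import *
def box(p,x0,x1,y0,y1,z0,z1):
    c,s=np.cos(p[2]),np.sin(p[2]);P=[(a,b,d) for a in(x0,x1) for b in(y0,y1) for d in(z0,z1)]
    P=np.array([(p[0]+c*a-s*b,p[1]+s*a+c*b,d) for a,b,d in P])
    return [(P[i],P[j]) for i in range(8) for j in range(i+1,8) if bin(i^j).count("1")==1]
def line(p,a,b):
    c,s=np.cos(p[2]),np.sin(p[2]);f=lambda L:np.array([p[0]+c*L[0]-s*L[1],p[1]+s*L[0]+c*L[1],L[2]]);return [(f(a),f(b))]
def draw(n,im,x0,y0,w,h,s,segs):
    o=crop(im,x0,y0,w,h,s)
    for a,b in segs:
        u=proj(n,[a,b]);u=((u-[x0,y0]+.5)*s*16).astype(int)
        cv2.line(o,tuple(map(int,u[0])),tuple(map(int,u[1])),(0,0,255),1,cv2.LINE_AA,4)
    return o
def crate(p,z=0):return box(p,-.075,.075,-.046,.046,z,z+.036)+box(p,-.01,.01,-.01,.01,z+.13,z+.186)+line(p,(0,-.043,z+.125),(0,.043,z+.125))+line(p,(0,.043,z+.036),(0,.043,z+.125))+line(p,(0,-.043,z+.036),(0,-.043,z+.125))
def scale(q):return box(q,-.045,.045,-.07,.07,0,.012)+box(q,-.021,.021,-.035,.035,.012,.255)+line(q,(-.135,0,.195),(-.164,0,.213))+line(q,(-.135,0,.195),(-.03,0,.23))
E
python3 - <<'E'
from ov import *
t=cv2.imread("pics/t.png");s=cv2.imread("pics/s.png")
p=[.5055,.2029,-1.4539];q=[.5593,-.3153,-1.441];S=crate(p)+scale(q)
a=np.hstack([draw("top",t,140,195,80,60,5,S),draw("top",t,310,140,100,75,4,S)])
b=np.hstack([draw("scene",s,188,230,80,60,5,S),draw("scene",s,270,110,100,75,4,S)])
cv2.imwrite("pics/m2.png",np.vstack([a,b]))
for n,u in [("tape",(132,177)),("block",(184,172)),("counter",(221,177))]:print(n,at_z("top",u,.02))
E
```

```text
tape [0.6582 0.3108 0.02  ]
block [0.6585 0.1699 0.02  ]
counter [0.6349 0.0712 0.02  ]
```

View pics/m2.png

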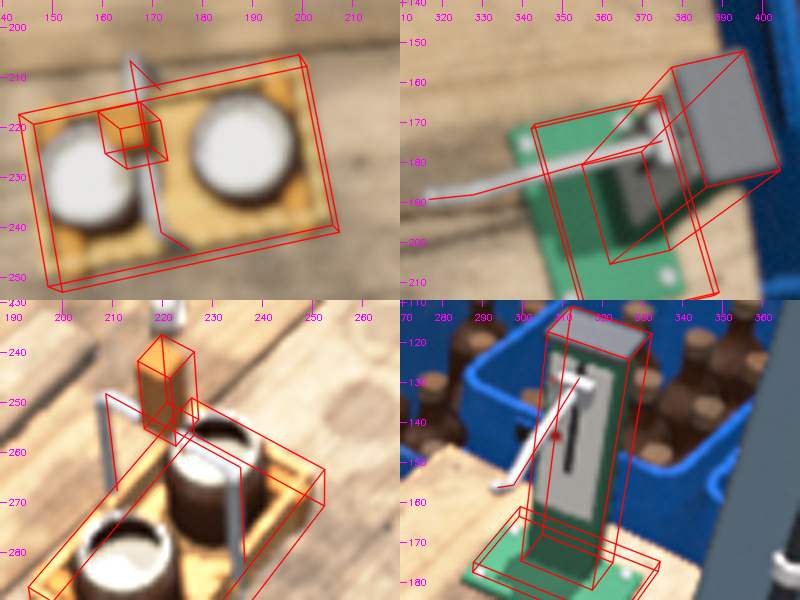

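Run:
```python
from h import *
t=cv2.imread("pics/t.png");s=cv2.imread("pics/s.png")
cv2.imwrite("pics/m3.png",np.vstack([np.hstack([crop(t,310,140,100,75,4),crop(s,275,105,80,100,4)[:300,:]*0+crop(s,270,125,80,75,5)[:300,:400]]) if 0 else np.hstack([crop(t,310,150,80,75,4),crop(s,270,108,80,75,4)]),np.hstack([crop(t,310,160,80,75,4),crop(s,270,150,80,75,4)])]))
```

```text
(no output)
```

View pics/m3.png

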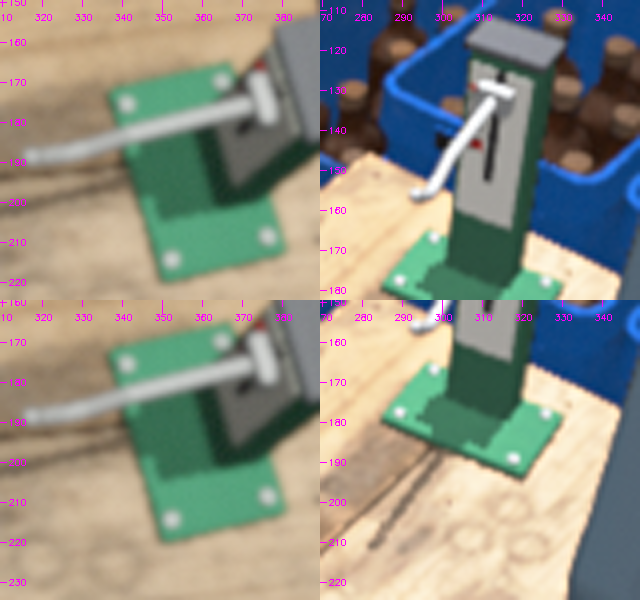

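```bash
cat >> h.py <<'E'
def tri(a,b):
    (o1,d1),(o2,d2)=ray("top",a),ray("scene",b)
    k=np.linalg.lstsq(np.c_[d1,-d2],o2-o1,rcond=None)[0]
    P,Q=o1+k[0]*d1,o2+k[1]*d2
    return (P+Q)/2,np.linalg.norm(P-Q)*1e3
E
python3 - <<'E'
from h import *
F=[tri(a,b) for a,b in [((336.3,172.8),(284.8,178.8)),((350,220.3),(320.3,194.5)),((380.8,212),(330,177)),((367.5,165),(297,165))]]
for f in F:print("foot",*f)
P=[f[0] for f in F]
print(np.linalg.norm(P[0]-P[1]),np.linalg.norm(P[1]-P[2]),"centre",sum(P)/4)
for n,a,b in [("tip",(316.5,188.5),(293,157)),("coltopR",(404.5,180),(331,119)),("coltop rf",(384,185),(327.7,125)),("coltop lf",(379,156),(306.3,119.5)),("gripcorner/top",(164.5,219.5),(219.5,239.5)),("bailfar",(165.5,206.5),(207.5,248.5))]:print(n,*tri(a,b))
for u in [(336.3,172.8),(350,220.3),(380.8,212),(367.5,165)]:print(at_z("top",u,.012))
for u in [(284.8,178.8),(320.3,194.5),(330,177),(297,165)]:print(at_z("scene",u,.012))
E
```

```text
foot [ 0.6202 -0.2428  0.008 ] 2.6133803388768797
foot [ 0.4864 -0.2644 -0.0008] 0.408126288132136
foot [ 0.4994 -0.3457  0.0152] 1.423498771377126
foot [ 0.6325 -0.3322  0.0064] 1.0873891785375267
0.135835962614807 0.08387734894045085 centre [ 0.5596 -0.2963  0.0072]
tip [ 0.5408 -0.1533  0.2084] 0.11725974384575154
coltopR [ 0.5336 -0.345   0.2452] 0.14734894155350137
coltop rf [ 0.5213 -0.2963  0.2553] 7.62718234613372
coltop lf [ 0.5952 -0.2981  0.2408] 0.14169644380587407
gripcorner/top [0.5077 0.2022 0.1877] 3.2101567945364065
bailfar [0.5499 0.2088 0.1224] 2.3147345218082007
[ 0.6181 -0.2425  0.012 ]
[ 0.485  -0.2616  0.012 ]
[ 0.4992 -0.3469  0.012 ]
[ 0.6317 -0.3305  0.012 ]
[ 0.6191 -0.2387  0.012 ]
[ 0.4805 -0.2528  0.012 ]
[ 0.5016 -0.3487  0.012 ]
[ 0.6286 -0.3268  0.012 ]
```

Call:
{"method": "send_rows", "body": {"dr": [[0,0,0.15],[0,0,0.3],[0,0,0.45],[0,0,0.6],[0,0,0.75],[0,0,0.9],[0,0,1.05],[0,0,1.15]], "xyz": [[3.4,-4,0],[6.8,-8,0],[10.1,-12.1,0],[13.5,-16.1,0],[16.9,-20.1,0],[20.3,-24.2,0],[23.6,-28.2,0],[27,-32.2,0]], "jaw": [100,100,100,100,100,100,100,100]}}

```text
time_s: 1.2
eef_pos: [0.3249, -0.1762, 0.2504]
eef_rot: [0.0, 0.998, 0.065, 0.0]
wrist_force: [1.1, 0.0, -0.3]
opening: 1.0
grasp_force: 0.0
```

```bash
cat > to.py <<'E'
import sys
from h import *
from scipy.spatial.transform import Rotation as R
# usage: to.py x y z yaw_deg(of tool y axis) ; prints shift in tool cm and turn
o=ctrl.get_obs();w=o["eef_rot"];M=R.from_quat([w[1],w[2],w[3],w[0]]).as_matrix()
print("t",round(o["time_s"],2),"pos",o["eef_pos"],"yawY",np.degrees(np.arctan2(M[1,1],M[0,1])),"z",M[:,2],"F",o["wrist_force"],"open",o["opening"],"gf",o["grasp_force"],"q",o["q"])
a=list(map(float,sys.argv[1:]))
if a:
    print("xyz cm",M.T@(np.array(a[:3])-o["eef_pos"])*100)
    d=np.radians(a[3]);y=np.array([np.cos(d),np.sin(d),0]);z=np.array([0,0,-1.]);G=np.c_[np.cross(y,z),y,z]
    print("dr",np.degrees(R.from_matrix(M.T@G).as_rotvec())/6)
E
python3 to.py .5065 .2025 .25 -82.5
```

```text
t 1.2 pos [ 0.3249 -0.1762  0.2504] yawY -82.53252600476702 z [ 0.0007 -0.0006 -1.    ] F [ 1.129   0.025  -0.3213] open 1.0001018767964487 gf 0.0 q [-0.8215 -0.3253  2.0803  0.0001  1.3857  0.619 ]
xyz cm [ 22.9282 -35.193    0.0332]
dr [ 0.0061 -0.0055 -0.0054]
```

Call:
{"method": "send_rows", "body": {"dr": [[0,0,0],[0,0,0],[0,0,0],[0,0,0],[0,0,0],[0,0,0],[0,0,0],[0,0,0]], "xyz": [[3.3,-5,0],[6.6,-10.1,0],[9.9,-15.1,0],[13.1,-20.1,0],[16.4,-25.1,0],[19.7,-30.2,0],[22.9,-35.2,0],[22.9,-35.2,0]], "jaw": [100,100,100,100,100,100,100,100]}}

```text
time_s: 2.2
eef_pos: [0.5058, 0.2045, 0.2494]
eef_rot: [-0.0, 0.998, 0.068, -0.001]
wrist_force: [-0.5, -0.7, -1.1]
opening: 1.0
grasp_force: 0.0
```

```bash
python3 to.py .5065 .2025 .17 -82.5
python3 - <<'E'
from ov import *
t=ctrl.camera("top")[:,:,::-1].copy();s=ctrl.camera("scene")[:,:,::-1].copy()
S=crate([.5065,.2025,np.radians(-82.5)])
cv2.imwrite("pics/m4.png",np.hstack([draw("top",t,135,180,80,80,5,S),draw("scene",s,180,210,80,80,5,S)]))
E
```

```text
t 2.2 pos [0.5058 0.2045 0.2494] yawY -82.20684800905077 z [-0.0011  0.0005 -1.    ] F [-0.4975 -0.6584 -1.1251] open 0.9997241415892817 gf 0.0 q [0.1662 0.1167 1.6816 0.0007 1.3443 1.6008]
xyz cm [0.0488 0.2108 7.9372]
dr [-0.0063  0.0098  0.0489]
```

View pics/m4.png

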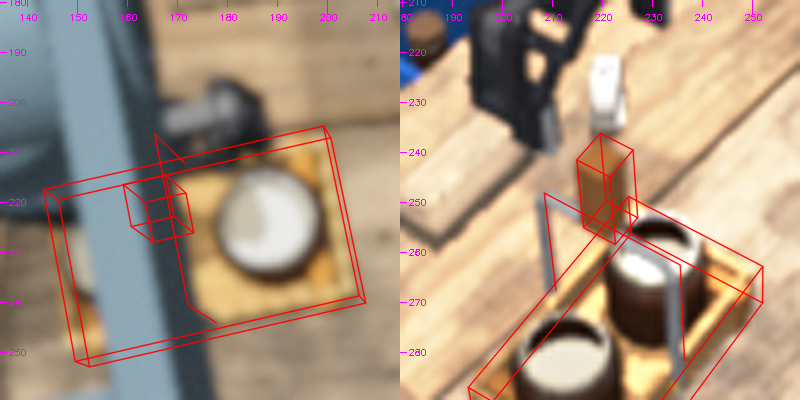

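Call:
{"method": "send_rows", "body": {"dr": [[0,0,0],[0,0,0],[0,0,0],[0,0,0],[0,0,0],[0,0,0],[0,0,0],[0,0,0]], "xyz": [[0,0.1,1.5],[0,0.1,3],[0,0.1,4.5],[0,0.1,6],[0,0.1,7],[0,0.1,7.8],[0,0.1,7.8],[0,0.1,7.8]], "jaw": [100,100,100,100,100,100,100,100]}}

```text
time_s: 3.3
eef_pos: [0.5059, 0.2003, 0.1727]
eef_rot: [-0.0, 0.998, 0.066, 0.0]
wrist_force: [0.4, -0.7, 0.2]
opening: 1.001
grasp_force: 0.0
```

Call:
{"method": "send_rows", "body": {"dr": [[0,0,0],[0,0,0],[0,0,0],[0,0,0],[0,0,0],[0,0,0],[0,0,0],[0,0,0]], "xyz": [[0,0,0],[0,0,0],[0,0,0],[0,0,0],[0,0,0],[0,0,0],[0,0,0],[0,0,0]], "jaw": [70,50,35,25,15,10,10,10]}}

```text
time_s: 4.3
eef_pos: [0.5054, 0.2004, 0.1723]
eef_rot: [-0.0, 0.998, 0.066, -0.0]
wrist_force: [-3.0, 4.1, 1.6]
opening: 0.224
grasp_force: 60.6
```

```bash
python3 to.py
```

```text
t 4.3 pos [0.5054 0.2004 0.1723] yawY -82.47476149748913 z [-0.0004  0.0003 -1.    ] F [-3.0385  4.066   1.5726] open 0.22441074744921122 gf 60.574498772621155 q [0.1589 0.1958 1.7569 0.0004 1.1893 1.5982]
```

Call:
{"method": "send_rows", "body": {"dr": [[0,0,0],[0,0,0],[0,0,0],[0,0,0],[0,0,0],[0,0,0],[0,0,0],[0,0,0]], "xyz": [[0,0,-0.5],[0,0,-2],[0,0,-4],[0,0,-6],[0,0,-8],[0,0,-10],[0,0,-11],[0,0,-11]], "jaw": [10,10,10,10,10,10,10,10]}}

```text
time_s: 5.3
eef_pos: [0.506, 0.2001, 0.283]
eef_rot: [0.0, 0.998, 0.066, 0.001]
wrist_force: [-0.4, 0.4, -8.0]
opening: 0.225
grasp_force: 59.4
```

Call:
{"method": "send_rows", "body": {"dr": [[0,0,0],[0,0,0],[0,0,0],[0,0,0],[0,0,0],[0,0,0],[0,0,0],[0,0,0]], "xyz": [[0,0,0],[0,0,0],[0,0,0],[0,0,0],[0,0,0],[0,0,0],[0,0,0],[0,0,0]], "jaw": [10,10,10,10,10,10,10,10]}}

```text
time_s: 6.3
eef_pos: [0.5056, 0.2002, 0.2823]
eef_rot: [-0.0, 0.998, 0.066, 0.0]
wrist_force: [-0.5, -0.1, -8.0]
opening: 0.223
grasp_force: 59.4
```

```bash
python3 to.py .526 -.052 .2823 -82.5
```

```text
t 6.3 pos [0.5056 0.2002 0.2823] yawY -82.47159445465516 z [ 0.0001  0.     -1.    ] F [-0.4613 -0.124  -7.9734] open 0.22295520073644107 gf 59.390464425086975 q [0.1587 0.0846 1.6491 0.     1.4078 1.5981]
xyz cm [-1.2818 25.272   0.0037]
dr [-0.0001 -0.0008  0.0047]
```

Call:
{"method": "send_rows", "body": {"dr": [[0,0,0],[0,0,0],[0,0,0],[0,0,0],[0,0,0],[0,0,0],[0,0,0],[0,0,0]], "xyz": [[-0.1,2,0],[-0.4,6,0],[-0.6,11,0],[-0.8,16,0],[-1,20.5,0],[-1.2,23.8,0],[-1.3,25.3,0],[-1.3,25.3,0]], "jaw": [10,10,10,10,10,10,10,10]}}

```text
time_s: 7.3
eef_pos: [0.5259, -0.0528, 0.2823]
eef_rot: [-0.0, 0.998, 0.065, 0.0]
wrist_force: [0.0, 1.7, -8.9]
opening: 0.225
grasp_force: 59.8
```

Call:
{"method": "send_rows", "body": {"dr": [[0,0,0],[0,0,0],[0,0,0],[0,0,0],[0,0,0],[0,0,0],[0,0,0],[0,0,0]], "xyz": [[0,0,0],[0,0,0],[0,0,0],[0,0,0],[0,0,0],[0,0,0],[0,0,0],[0,0,0]], "jaw": [10,10,10,10,10,10,10,10]}}

```text
time_s: 8.3
eef_pos: [0.5258, -0.0524, 0.2823]
eef_rot: [-0.0, 0.998, 0.066, -0.0]
wrist_force: [0.5, -0.1, -7.9]
opening: 0.226
grasp_force: 59.8
```

```bash
python3 to.py .543 -.182 .2823 -82.5
python3 - <<'E'
from ov import *
t=ctrl.camera("top")[:,:,::-1].copy();s=ctrl.camera("scene")[:,:,::-1].copy()
o=ctrl.get_obs()["eef_pos"]
S=crate([o[0],o[1],np.radians(-82.5)],o[2]-.1723)+scale([.5605,-.3160,np.radians(-82.4)])
cv2.imwrite("pics/m5.png",np.hstack([draw("top",t,270,140,100,125,4,S),draw("scene",s,250,110,100,125,4,S)]))
E
```

```text
t 8.3 pos [ 0.5258 -0.0524  0.2823] yawY -82.47681135689405 z [-0.  0. -1.] F [ 0.5487 -0.1004 -7.8888] open 0.22629467051306465 gf 59.78406250476837 q [-0.3241  0.0495  1.6864  0.      1.4058  1.1154]
xyz cm [ 0.005  13.0779 -0.0019]
dr [-0.0003  0.0003  0.0039]
```

View pics/m5.png

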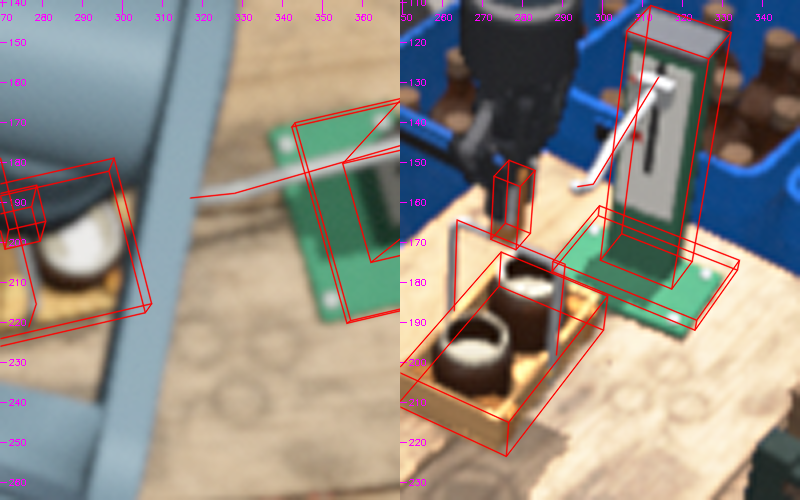

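Call:
{"method": "send_rows", "body": {"dr": [[0,0,0],[0,0,0],[0,0,0],[0,0,0],[0,0,0],[0,0,0],[0,0,0],[0,0,0]], "xyz": [[0,0.7,0],[0,2,0],[0,3.3,0],[0,4.6,0],[0,5.9,0],[0,7.2,0],[0,8,0],[0,8,0]], "jaw": [10,10,10,10,10,10,10,10]}}

```text
time_s: 9.4
eef_pos: [0.5364, -0.1322, 0.2822]
eef_rot: [-0.0, 0.998, 0.065, -0.0]
wrist_force: [-0.4, 0.5, -8.5]
opening: 0.224
grasp_force: 59.9
```

Call:
{"method": "send_rows", "body": {"dr": [[0,0,0],[0,0,0],[0,0,0],[0,0,0],[0,0,0],[0,0,0],[0,0,0],[0,0,0]], "xyz": [[0,0.7,0],[0,1.6,0],[0,2.5,0],[0,3.5,0],[0,4.4,0],[0,5,0],[0,5,0],[0,5,0]], "jaw": [10,10,10,10,10,10,10,10]}}

```text
time_s: 10.4
eef_pos: [0.5428, -0.181, 0.2822]
eef_rot: [-0.0, 0.998, 0.066, -0.0]
wrist_force: [0.1, -0.4, -7.7]
opening: 0.228
grasp_force: 59.8
```

```bash
python3 to.py .543 -.182 .2823 -82.5
python3 - <<'E'
from ov import *
t=ctrl.camera("top")[:,:,::-1].copy();s=ctrl.camera("scene")[:,:,::-1].copy()
cv2.imwrite("pics/m6.png",np.hstack([crop(t,300,140,80,100,5),crop(s,265,105,80,100,5)]))
o=ctrl.get_obs()["eef_pos"];print(proj("scene",[o-[0,0,.0473],o]),proj("top",[o-[0,0,.0473],o]))
E
```

```text
t 10.4 pos [ 0.5428 -0.181   0.2822] yawY -82.46886301854164 z [-0.0002  0.0004 -1.    ] F [ 0.1459 -0.4149 -7.6978] open 0.22779987967646234 gf 59.84901309013367 q [-0.5293  0.1492  1.5781  0.0003  1.4147  0.91  ]
xyz cm [ 0.0071  0.1059 -0.0101]
dr [-0.0045  0.0016  0.0052]
[[298.5173 145.2161]
 [299.8975 132.2405]] [[330.0671 183.9472]
 [333.4672 179.1496]]
```

View pics/m6.png

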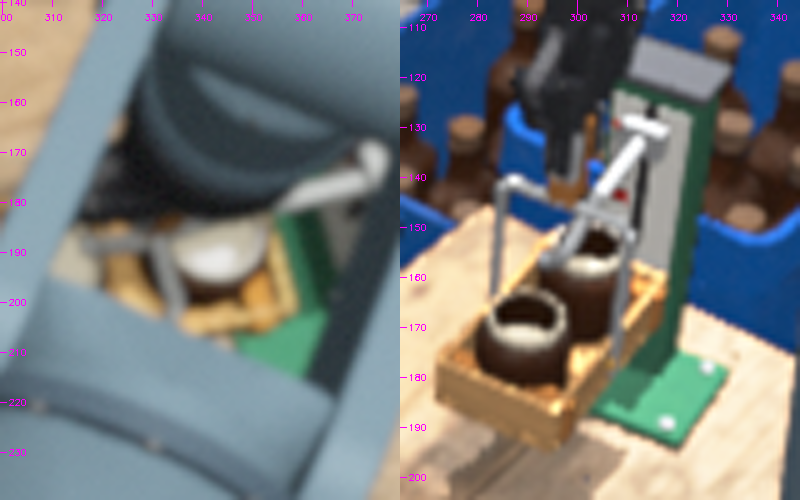

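Call:
{"method": "send_rows", "body": {"dr": [[0,0,0],[0,0,0],[0,0,0],[0,0,0],[0,0,0],[0,0,0],[0,0,0],[0,0,0]], "xyz": [[0,0.1,0.3],[0,0.1,0.7],[0,0.1,1.1],[0,0.1,1.5],[0,0.1,1.9],[0,0.1,2.2],[0,0.1,2.4],[0,0.1,2.5]], "jaw": [10,10,10,10,10,10,10,10]}}

```text
time_s: 11.5
eef_pos: [0.543, -0.1822, 0.2572]
eef_rot: [-0.0, 0.998, 0.066, -0.0]
wrist_force: [0.4, 0.4, -7.2]
opening: 0.227
grasp_force: 59.9
```

Call:
{"method": "send_rows", "body": {"dr": [[0,0,0],[0,0,0],[0,0,0],[0,0,0],[0,0,0],[0,0,0],[0,0,0],[0,0,0]], "xyz": [[0,0,0.2],[0,0,0.4],[0,0,0.6],[0,0,0.8],[0,0,1.0],[0,0,1.2],[0,0,1.4],[0,0,1.5]], "jaw": [10,10,10,10,10,10,10,10]}}

```text
time_s: 12.5
eef_pos: [0.543, -0.1822, 0.2423]
eef_rot: [0.0, 0.998, 0.066, 0.0]
wrist_force: [0.1, -0.4, -5.5]
opening: 0.224
grasp_force: 60.0
```

Call:
{"method": "send_rows", "body": {"dr": [[0,0,0],[0,0,0],[0,0,0],[0,0,0],[0,0,0],[0,0,0],[0,0,0],[0,0,0]], "xyz": [[0,0,0],[0,0,0],[0,0,0],[0,0,0],[0,0,0],[0,0,0],[0,0,0],[0,0,0]], "jaw": [10,10,10,10,10,10,10,10]}}

```text
time_s: 13.5
eef_pos: [0.543, -0.1822, 0.2423]
eef_rot: [0.0, 0.998, 0.066, 0.0]
wrist_force: [-0.2, 0.3, -6.0]
opening: 0.223
grasp_force: 60.0
```

```bash
python3 to.py
python3 - <<'E'
from ov import *
s=ctrl.camera("scene")[:,:,::-1].copy()
cv2.imwrite("pics/m7.png",crop(s,265,105,80,100,6))
E
```

```text
t 13.5 pos [ 0.543  -0.1822  0.2423] yawY -82.47644014367691 z [ 0.0001 -0.     -1.    ] F [-0.2347  0.2588 -6.0073] open 0.2234318746445721 gf 59.96694803237915 q [-0.5309  0.1829  1.6211  0.      1.3375  0.9086]
```

View pics/m7.png

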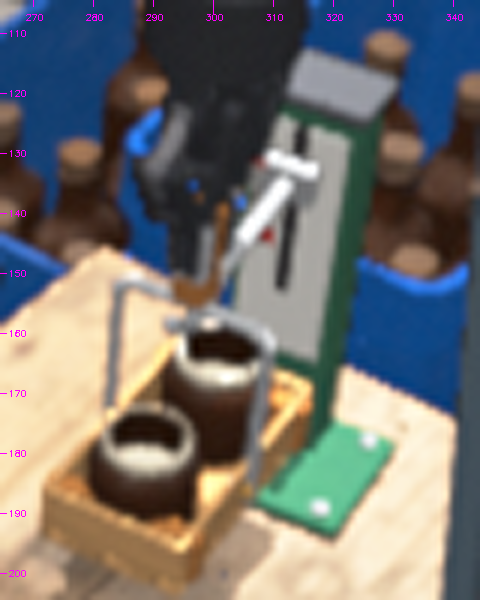

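Call:
{"method": "send_rows", "body": {"dr": [[0,0,0],[0,0,0],[0,0,0],[0,0,0],[0,0,0],[0,0,0],[0,0,0],[0,0,0]], "xyz": [[0,0,0.2],[0,0,0.4],[0,0,0.6],[0,0,0.8],[0,0,1.0],[0,0,1.2],[0,0,1.4],[0,0,1.5]], "jaw": [10,10,10,10,10,10,10,10]}}

```text
time_s: 14.55
eef_pos: [0.5431, -0.1822, 0.2273]
eef_rot: [0.0, 0.998, 0.066, 0.0]
wrist_force: [-0.0, -0.1, -2.6]
opening: 0.225
grasp_force: 60.3
```

Call:
{"method": "send_rows", "body": {"dr": [[0,0,0],[0,0,0],[0,0,0],[0,0,0],[0,0,0],[0,0,0],[0,0,0],[0,0,0]], "xyz": [[0,0,0.1],[0,0,0.3],[0,0,0.5],[0,0,0.7],[0,0,0.9],[0,0,1.0],[0,0,1.0],[0,0,1.0]], "jaw": [10,10,10,10,10,10,10,10]}}

```text
time_s: 15.55
eef_pos: [0.5431, -0.1822, 0.2174]
eef_rot: [0.0, 0.998, 0.066, 0.0]
wrist_force: [-0.9, 1.0, -1.2]
opening: 0.229
grasp_force: 60.6
```

```bash
python3 to.py
python3 - <<'E'
from h import *
f=[]
for i in range(12):
    ctrl.camera("scene");f.append(ctrl.get_obs()["wrist_force"])
print(np.mean(f,0),np.std(f,0)/12**.5)
E
```

```text
t 15.55 pos [ 0.5431 -0.1822  0.2174] yawY -82.47018095081825 z [ 0.0002 -0.0001 -1.    ] F [-0.8756  0.9995 -1.1791] open 0.22853028966119862 gf 60.57522654533386 q [-0.5309  0.2068  1.6453  0.      1.2893  0.9085]
[-0.5787  0.3612 -1.3239] [0.1397 0.1567 0.1411]
```

Call:
{"method": "send_rows", "body": {"dr": [[0,0,0],[0,0,0],[0,0,0],[0,0,0],[0,0,0],[0,0,0],[0,0,0],[0,0,0]], "xyz": [[0,0,0.1],[0,0,0.2],[0,0,0.3],[0,0,0.4],[0,0,0.5],[0,0,0.6],[0,0,0.65],[0,0,0.65]], "jaw": [10,10,10,10,10,10,10,10]}}

```text
time_s: 17.15
eef_pos: [0.543, -0.1822, 0.2108]
eef_rot: [0.0, 0.998, 0.066, 0.0]
wrist_force: [0.5, 0.8, -0.2]
opening: 0.222
grasp_force: 60.7
```

```bash
python3 to.py
python3 - <<'E'
from h import *
f=[]
for i in range(40):
    ctrl.camera("scene");f.append(ctrl.get_obs()["wrist_force"])
print(np.mean(f,0),np.std(f,0)/40**.5)
E
```

```text
t 17.15 pos [ 0.543  -0.1822  0.2108] yawY -82.47521882761508 z [ 0.0001 -0.     -1.    ] F [ 0.4745  0.8353 -0.24  ] open 0.2221442754286236 gf 60.74676275253296 q [-0.5309  0.2136  1.6513 -0.      1.2767  0.9086]
[-0.2298  0.2824 -0.0773] [0.0853 0.0758 0.0849]
```

Call:
{"method": "send_rows", "body": {"dr": [[0,0,0],[0,0,0],[0,0,0],[0,0,0],[0,0,0],[0,0,0],[0,0,0],[0,0,0]], "xyz": [[0,0,0],[0,0,0],[0,0,0],[0,0,0],[0,0,0],[0,0,0],[0,0,0],[0,0,0]], "jaw": [22,24,27,32,40,50,60,70]}}

```text
time_s: 20.15
eef_pos: [0.543, -0.1822, 0.2108]
eef_rot: [0.0, 0.998, 0.066, -0.0]
wrist_force: [-0.1, 0.1, -0.4]
opening: 0.701
grasp_force: 0.0
```

Call:
{"method": "send_rows", "body": {"dr": [[0,0,0],[0,0,0],[0,0,0],[0,0,0],[0,0,0],[0,0,0],[0,0,0],[0,0,0]], "xyz": [[0,0,0],[0,0,0],[0,0,0],[0,0,0],[0,0,0],[0,0,0],[0,0,0],[0,0,0]], "jaw": [75,80,80,80,80,80,80,80]}}

```text
time_s: 21.15
eef_pos: [0.543, -0.1822, 0.2108]
eef_rot: [-0.0, 0.998, 0.066, 0.0]
wrist_force: [-0.5, -0.1, 0.3]
opening: 0.803
grasp_force: 0.0
```

```bash
python3 to.py
python3 - <<'E'
from ov import *
a=[]
for i in range(10):a.append(ctrl.camera("scene")[:,:,::-1].copy())
cv2.imwrite("pics/m8.png",np.hstack([crop(a[0],265,105,80,100,5),crop(a[-1],265,105,80,100,5)]))
print([int(cv2.absdiff(a[0],x)[105:205,265:345].max()) for x in a])
E
```

```text
t 21.15 pos [ 0.543  -0.1822  0.2108] yawY -82.47199012255935 z [ 0.  0. -1.] F [-0.4563 -0.0693  0.2843] open 0.8025365553417606 gf 0.0 q [-0.5309  0.2135  1.6513  0.      1.2768  0.9085]
[0, 8, 8, 8, 9, 8, 7, 7, 7, 7]
```

View pics/m8.png

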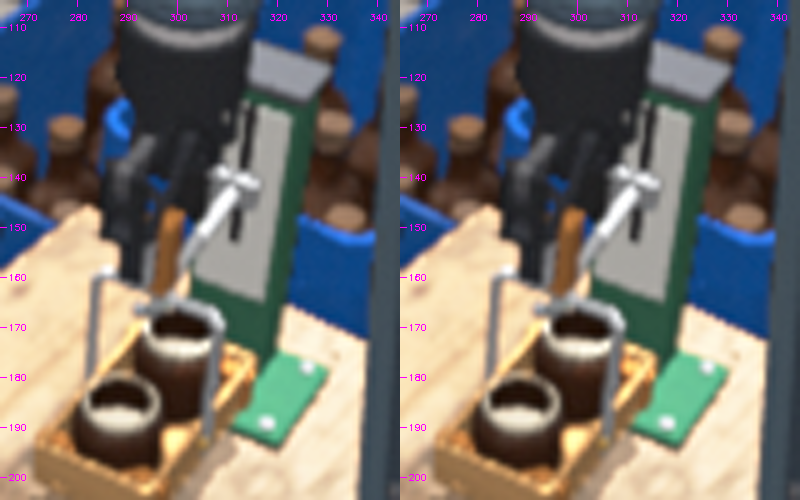

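Call:
{"method": "send_rows", "body": {"dr": [[0,0,0],[0,0,0],[0,0,0],[0,0,0],[0,0,0],[0,0,0],[0,0,0],[0,0,0]], "xyz": [[0,0,-0.5],[0,0,-1.5],[0,0,-2.5],[0,0,-3.5],[0,0,-4.5],[0,0,-5.5],[0,0,-6],[0,0,-6]], "jaw": [80,80,80,80,80,80,80,80]}}

```text
time_s: 22.65
eef_pos: [0.5432, -0.1823, 0.2712]
eef_rot: [0.0, 0.998, 0.066, 0.0]
wrist_force: [-0.2, -0.2, 0.1]
opening: 0.8
grasp_force: 0.0
```

Run:
```python
from h import *
a=[ctrl.camera("scene") for i in range(10)]
print([int(cv2.absdiff(a[0],x)[150:205,265:315].max()) for x in a], ctrl.get_obs()["wrist_force"])
print(ctrl.hand_in())
```

```text
[0, 7, 8, 9, 28, 28, 29, 28, 28, 29] [-0.8774  0.3378  0.9883]
the job is handed in; nothing more can be done
None
```

The crate hangs level from the hook with the gripper raised clear, let go once the hand force averaged about zero (-0.08 N). I handed it in at about 23 s, no verdict was returned, and the last camera frames before hand-in showed one small pixel change around the crate that I did not look into.

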